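# Set the infuser stand's sprung leg to the steeping mark, close its cam lever and hold

## Task

Press the tea stand's sprung leg down until its black pointer is level with the orange mark clip on the white scale, so the infuser hangs in the cup at steeping depth, and pause there a moment; then, with the leg kept at the mark, pinch the red cam lever fully closed towards the steel thumb plate. Finish while still holding: keep the leg at the mark with the lever and thumb plate squeezed between the fingers, and do not let go. Leave the teacup, teapot, jar and timer where they stand.

Things in the scene. Friction and masses are not known exactly. Their poses are not given: they have to be found in the camera images.
- stand: Fixed tea stand: wooden base 235 x 140 mm, 10 mm thick, steel sleeve up to 115 mm, white scale strip up to 175 mm on its +x side. Origin under the sleeve's axis; z up; the cup and infuser are on its -x side. The leg slides straight up and down in the sleeve.
- press (a point): Centre of the flat top of the leg's crossbar (32 mm along x, 86 mm along y, 8 mm thick; axes as the stand's). A spring holds the leg up (point 200 mm above the ledge); it goes down 65 mm, taking 4 N at first to 8 N at the bottom, and springs up whenever let go, even with the lever closed. Downward fingers either side of the clamp can press on the crossbar's bare ends.
- clamp_mid (a point): Middle of the clamp (thumb plate, core, lever) on the crossbar, 18 mm above its top; the clamp is 34 mm high. It floats 5 mm either way along the stand's y, lightly sprung to the middle, so it centres itself between closing fingers. From this point the thumb plate's outer face is at y = -12 mm, the lever's outer face at +20 mm open, +12 mm closed.
- pointer (a point): Point on the black pointer bar (4 mm high, 9 mm wide) that sticks out of the leg on its +x side, next to the white scale: 35 mm below the crossbar's top, 32 mm along x and -4.5 mm along y from press. It moves with the leg.
- mark (a point): Centre of the orange mark clip (10 mm high, 25 mm wide) on the upright white scale strip at the stand's +x side, 108 to 140 mm above the ledge, different each time, 18 mm along +y from the pointer. The clip is tight and does not need touching. The leg is at the mark when the pointer point is as high as this point. z up.
- cam_lever (a joint): Travel of the red cam lever in m: 0 open, 0.008 fully closed; it slides along the stand's -y towards the thumb plate. About 6 N moves it and it stays where it is left.
- lever_pad: The red upright lever pad, 30 mm along x, 6 mm thick along y, 32 mm high; origin at its centre, 18 mm above the crossbar's top; axes as the stand's. Its +y face is pushed.
- thumb_plate: The steel upright thumb plate, 30 mm along x, 8 mm thick along y, 32 mm high; origin at its centre, 18 mm above the crossbar's top; axes as the stand's. Its -y face is the outer one.
- teacup: White porcelain cup, 80 mm across the rim, 68 mm high, standing loose on the stand's 10 mm thick base 95 mm to the -x side of the leg, right under the infuser (a 42 mm wide steel cylinder whose bottom is 100 mm below the crossbar's top), which enters it as the leg goes down. Origin at the centre of its underside.
- teapot: Blue teapot, about 190 mm from handle to spout (spout along its x), 112 mm high. Origin under its centre.
- jar: Small green glass jar with steel cap, 60 mm across, 85 mm high. Origin under its centre.
- timer: Round white kitchen timer with yellow dial, 68 mm across, 38 mm high, lying flat. Origin under its centre.

How it is judged:
By the outcome, as a careful person would: the job done as asked, in the order asked, and still so for the second after the job is handed in, while the arm keeps its last pose, push and grip.
It also fails if it takes over 35 s, if anything falls off the work surface, if the arm or the gripper's body presses on something with over 40 N, if the wrist force passes 120 N, or if a joint passes its speed limit or range.

## Robot

A 7-joint arm with a two-finger parallel gripper is mounted at the origin on the work surface. World frame = base frame: x ahead of the robot, y to its left, z up, the work surface at z = 0. Lengths are in m, angles in rad, forces in N, time in s.
With the tool pointing down it reaches from about 0.4 to 0.875 m from the base axis. Payload 19.3 kg.
Tool frame: the origin (TCP) lies on the centre line of the jaws, within the pads' length; the fingertips stand 8 mm ahead of it and the grasp point (between the pads) lies 11 mm behind it; z points along the fingers, y is the line along which they close (so a half turn about z gives the same grasp; the last joint's range is limited). The gripper opens to 85 mm and grips with 20 to 120 N. Pads are 22 mm wide; open, the fingers measure 114 mm over their backs; the gripper's body (76 mm by 85 mm) begins 54 mm behind the grasp point. The pads swing forward as they close: fully open they stand 13 mm farther back than shut.
Start: joints at [-1.384, 0.521, -0.036, 1.599, 0.021, 1.021, -0.113], TCP at [0.159, 0.604, 0.239] pointing down, gripper open.
Joint ranges: [-2.91, 2.91], [-0.3, 2.13], [-1.5, 1.42], [0.17, 2.43], [-1.26, 4.41], [0.16, 1.93], [-2.52, 2.52]. Speed limits (rad/s): [1.89, 1.89, 2.39, 2.39, 3.01, 3.01, 3.01].

## Interface

Orientations are given as [roll, pitch, yaw] about the fixed x, y, z axes, in that order (R = Rz(yaw) Ry(pitch) Rx(roll)).
In Python, from workcell import status, grab_frame, camera_params, bot, search_frame, silhouettes gives the robot as it stands.
- The arm moves only by the shell command python3 -m creep 'ROWS' [FORCE]. ROWS is JSON, a list of rows, each a list of 5 numbers: the shift along the tool's x, y, z in units of 60 mm (1.0 is 60 mm), then the turn about the tool's z in units of 8 degrees (1.0 is 8 degrees), then the opening, from 0 (shut) to 1 (fully open). In form: [[x, y, z, twist, hand], ...]. A call has 1 to 5 rows; each row is the pose to reach, as a shift and turn from the pose commanded when the call began, along the tool's axes at that moment; what a row does not reach only later rows make up. A row lasts 1/8 s, in which the tool goes at most 62.5 mm and 10.7 degrees, less where a joint would pass 70% of its speed; a pose out of reach is approached as far as the arm can. A call with a gripper value outside its range is refused whole. The fingers move at their own pace and stop on an object; FORCE is the grip in N (left out, the last holds). Time passes only in rows, so rows that repeat a pose let the fingers close. It gives the time, the measured TCP pose, the force, the opening and the grip force at its end, in the units of the state.
- status.observe(): the state, without advancing time (a new reading comes with each control period).
- grab_frame(name): name is "scene" or "top" or "wrist"; returns the picture (420x560x3 uint8, blue, green, red); there is no depth.
- camera_params(name): a dict with "K" (3x3 intrinsics, pixels), "k1" (the pictures are not rectified: a ray, as slopes to the right and down, at radius r is drawn at 1 + k1 r^2 times it, then the intrinsics apply), "rvec" (rotation vector, rad) and "tvec" (3), from world to camera coordinates, as OpenCV has them; the wrist camera has in their place "tool_from_camera" (4x4, takes a point from camera to tool coordinates, whose origin is the TCP and whose axes are the flange's). Camera axes: x right, y down, z forward; pixel columns grow to the right and rows downward; lengths in m; the calibration is good to about 2 mm. A picture is of the moment at which its call begins: read the wrist's pose just before it. camera_params takes no time and is no camera call.
- bot.job_done(): hands the job in; it is judged then, once.
Trained networks look in the newest picture that a camera, given by its name, has taken for a name from the list of things; names that differ only in an ending like _2 or _b are one class to them, and where a whole thing is asked for, a point or a joint stands for the part that bears it (a point fixed in the world has none). Each returns a list of dicts, best first, with "p" (0 to 1); they miss things now and then, are a little off and sometimes report something else, mostly with a low value. They report only what shows in the picture. A call takes as long as a camera call.
- search_frame(camera, name): "extent" ([left, top, right, bottom] as shares, 0 to 1, of the picture: columns of its width, rows of its height, round what is visible of it).
- silhouettes(camera, name): "mask" (420x560 bool, what is visible of it) and "extent" ([left, top, right, bottom] as shares, 0 to 1, of the picture: columns of its width, rows of its height, round what is visible of it).
The state is a dict: "clock": time; "qpos": joint angles; "qd": joint speeds; "joint_efforts": joint torques, N m; "position": TCP position; "tool_rot": TCP orientation; "force": force on the tool from outside, world axes, zero at the start; "moment": the same for the moment, N m; "grip_width": finger opening in m; "finger_force": force on a finger pad.
Only numpy, scipy, OpenCV 4.12 (cv2) and the standard library are available. Lean on these libraries where they do the work, as an engineer would, in place of code of your own. Each camera call takes 0.05 s, during which the arm holds its last target. There are 200 camera calls.

## Working session

There is one attempt and no reset: what is moved stays moved. The work goes in short steps, Python scripts to look and compute and a shell command to move; the robot and the scene stay as the last step left them, time stands still between calls to the robot, and variables do not carry over. Pictures are saved under pics/ and viewed, at most 10 in all, crops included, and the job is handed in when it is done.

```bash
mkdir -p pics; ls; python3 - <<'E'
from workcell import *
import cv2,numpy as np
s=status.observe();print({k:np.round(v,4).tolist() for k,v in s.items()})
ims=[]
for c in ["scene","top"]:
    im=grab_frame(c);cv2.imwrite(f"pics/{c}0.png",im)
    p=camera_params(c);print(c,p)
    for n in ["stand","press","lever_pad","thumb_plate","pointer","mark","teacup"]:
        r=search_frame(c,n)
        print(c,n,[(np.round(np.array(d["extent"])*[560,420,560,420],1).tolist(),round(d["p"],2)) for d in r[:2]])
E
```

```text
pics
{'clock': 0.0, 'qpos': [-1.3842, 0.522, -0.0363, 1.6, 0.0212, 1.0211, -0.1128], 'qd': [0.0001, -0.0037, 0.001, -0.0009, -0.001, 0.0004, -0.0011], 'joint_efforts': [-0.0005, -92.7117, 1.98, -36.9939, 0.018, 0.0081, -0.0001], 'position': [0.1587, 0.6042, 0.2387], 'tool_rot': [-3.1404, 0.0001, 2.8847], 'force': [-0.2517, 0.6026, -0.9325], 'moment': [0.0137, -0.0672, -0.02], 'finger_force': 0.0, 'grip_width': 0.0855}
scene {'K': array([[461.8173706 ,   0.        , 274.40519864],
       [  0.        , 461.8173706 , 209.72822798],
       [  0.        ,   0.        ,   1.        ]]), 'k1': -0.13553431890999587, 'rvec': array([ 2.31194045,  0.85109304, -0.29173745]), 'tvec': array([-0.41689228, -0.14936163,  1.65378063])}
scene stand [([265.5, 183.0, 348.0, 270.4], 0.84)]
scene press [([287.5, 182.4, 332.4, 220.1], 0.96)]
scene lever_pad []
scene thumb_plate [([314.0, 192.6, 323.4, 204.9], 0.57)]
scene pointer [([287.2, 187.7, 338.2, 223.2], 0.91)]
scene mark [([288.3, 183.1, 333.8, 221.3], 0.46), ([280.6, 201.6, 305.5, 226.6], 0.19)]
scene teacup [([283.6, 201.4, 307.3, 229.7], 0.85)]
top {'K': array([[477.042424  ,   0.        , 281.91378285],
       [  0.        , 477.042424  , 212.95126994],
       [  0.        ,   0.        ,   1.        ]]), 'k1': 0.005704882375020011, 'rvec': array([ 2.15773555, -2.14179716,  0.18301542]), 'tvec': array([-0.00784241,  0.55379741,  1.52727041])}
top stand [([218.5, 171.9, 271.9, 246.7], 0.61)]
top press []
top lever_pad [([239.8, 169.3, 245.4, 182.2], 0.42)]
top thumb_plate [([231.7, 210.7, 255.6, 231.0], 0.22)]
top pointer [([228.2, 173.7, 265.2, 224.6], 0.87)]
top mark []
top teacup [([232.3, 207.9, 255.8, 230.2], 0.8)]
```

View pics/scene0.png

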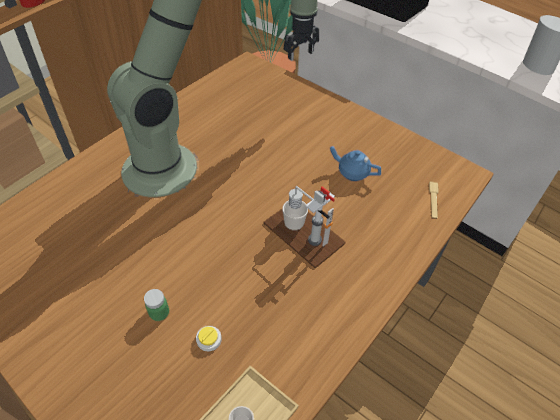

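View pics/top0.png

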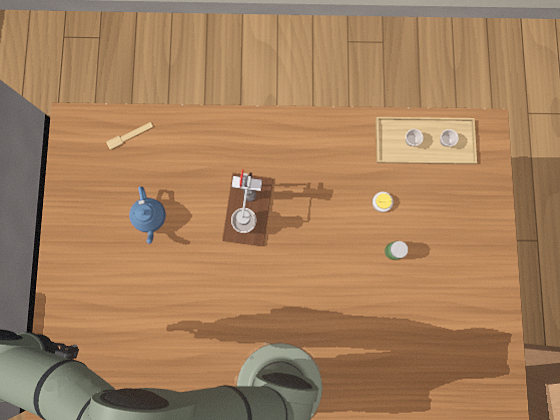

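The scene shows the stand at about (303,235) with the teapot behind it. In the top view the stand base spans (222..272, 173..247), the cup is at (244,219) and the red lever is left of the crossbar at (242,178), so stand x is roughly world x.

```bash
python3 - <<'E'
import cv2,numpy as np
a=cv2.imread("pics/top0.png")[160:260,205:285];b=cv2.imread("pics/scene0.png")[175:275,260:355]
f=lambda i:cv2.resize(i,None,fx=6,fy=6,interpolation=cv2.INTER_CUBIC)
o=np.hstack([f(a)[:, :400],]) 
o=np.hstack([cv2.resize(a,(400,500),interpolation=3),cv2.resize(b,(400,421),interpolation=3) if 0 else np.vstack([cv2.resize(b,(400,421),interpolation=3),np.zeros((79,400,3),np.uint8)])])
cv2.imwrite("pics/z1.png",o)
E
```

```text
(no output)
```

View pics/z1.png

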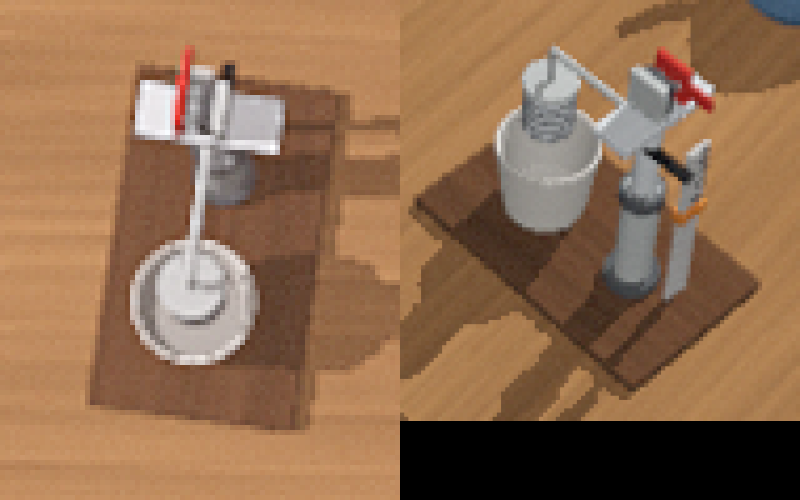

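The top crop shows base corners at crop (137,65), (350,92), (303,430), (90,403) and the crossbar corners at (137,80), (285,98), (280,153), (133,137). The scene crop shows the orange clip centred near (688,210) and the black pointer from (648,152) to (690,180).

```bash
cat >h.py <<'E'
import numpy as np,cv2
from scipy.optimize import least_squares
from scipy.spatial.transform import Rotation as Ro
from workcell import *
def rt(c):
    p=camera_params(c)
    if c!="wrist": return p,Ro.from_rotvec(p["rvec"]).as_matrix(),np.array(p["tvec"])
    s=status.observe();T=np.eye(4);T[:3,:3]=Ro.from_euler("xyz",s["tool_rot"]).as_matrix();T[:3,3]=s["position"]
    M=np.linalg.inv(T@p["tool_from_camera"]);return p,M[:3,:3],M[:3,3]
def proj(c,P,cam=None):
    p,R,t=cam or rt(c);X=np.atleast_2d(P)@R.T+t;u=X[:,:2]/X[:,2:]
    u=u*(1+p["k1"]*(u**2).sum(1,keepdims=True));K=p["K"]
    return u*[K[0,0],K[1,1]]+[K[0,2],K[1,2]]
def W(q,P):
    c,s=np.cos(q[2]),np.sin(q[2]);P=np.atleast_2d(P)
    return np.c_[q[0]+c*P[:,0]-s*P[:,1],q[1]+s*P[:,0]+c*P[:,1],P[:,2]]
E
python3 - <<'E'
from h import *
top,sc=rt("top"),rt("scene")
A=lambda l:np.array(l)/5+[205,160]-.4
B=lambda l:(np.array(l)-[400,0])/4.21+[260,175]-.4
bar=A([(137,80),(285,98),(280,153),(133,137)])
barP=np.array([(16,43,200),(16,-43,200),(-16,-43,200),(-16,43,200)])/1000
base=A([(137,65),(350,92),(303,430),(90,403)])
for dz in (0,.01):
  bp=barP+[0,0,dz]
  def f(v):
    bx=np.array([(v[3],.07,.01),(v[3],-.07,.01),(v[3]-.235,-.07,.01),(v[3]-.235,.07,.01)])
    return np.r_[(proj("",W(v,bp),top)-bar).ravel(),(proj("",W(v,bx),top)-base).ravel(),
      (proj("",W(v,[(.032,-.0045,.165+dz)]),sc)-B([(690,178)])).ravel()*.5]
  r=least_squares(f,[.62,.1,0,.08]);v=r.x;print(dz,v.round(4),r.cost,r.fun.round(1))
  g=least_squares(lambda z:(proj("",W(v,[(.034,.0135,z[0])]),sc)-B([(688,210)])).ravel(),[.12]);print("mark z",g.x,g.fun)
  print(proj("",W(v,[(.032,-.0045,.165+dz),(0,0,.2+dz)]),sc))
E
```

```text
0 [ 0.6195  0.1041 -0.1121  0.0702] 5.148604809992608 [ 1.2  0.3  0.2  0.1 -0.1 -0.4  0.6 -0.7  0.1 -0.3 -1.6 -0.8 -0.7  0.2
  0.   0.6 -1.5 -1.1]
mark z [0.10640697] [0.04023591 0.00673365]
[[325.41277797 214.69742746]
 [319.35692111 199.54553577]]
0.01 [ 0.6177  0.1037 -0.1138  0.072 ] 6.9470910241379356 [ 1.1  0.1  0.2  0.  -0.1 -0.5  0.4 -0.8  0.3 -0.3 -1.4 -0.7 -0.6  0.3
  0.1  0.6 -1.7 -2.3]
mark z [0.105835] [-0.57097446 -0.09459199]
[[325.13738897 212.21402871]
 [319.05844961 196.95062553]]
```

```bash
python3 -m creep '[[0,0,-1,-0.5,0.6],[-2,-1.3,-1,-1,0.6],[-3,-1.9,-1,-1,0.6],[-4,-2.5,-1,-1,0.6],[-5,-3.2,-1,-1.04,0.6]]' 30
```

```text
clock: 1.42
position: [0.33, 0.4196, 0.2995]
tool_rot: [3.141, 0.0, 3.03]
force: [1.1, 1.3, -0.5]
grip_width: 0.0517
finger_force: 0.0
```

```bash
python3 -m creep '[[-1,-0.85,0,0,0.6],[-2,-1.7,0,0,0.6],[-3,-2.5,0,0,0.6],[-4,-3.4,0,0,0.6],[-4,-3.4,0,0,0.6]]'
```

```text
clock: 2.05
position: [0.544, 0.192, 0.2996]
tool_rot: [3.141, 0.0, 3.03]
force: [-0.6, 0.7, -0.9]
grip_width: 0.0511
finger_force: 0.0
```

```bash
python3 - <<'E'
from h import *
w=rt("wrist");im=grab_frame("wrist")
q=(.6195,.1041,-.1121)
P=np.array([(16,43,200),(16,-43,200),(-16,-43,200),(-16,43,200),(32,-4.5,165),(32,13.5,107)])/1000
u=proj("",W(q,P),w);print(u.round(0).tolist())
cv2.imwrite("pics/w1.png",im)
E
```

```text
[[228.0, 346.0], [116.0, 344.0], [109.0, 307.0], [226.0, 309.0], [178.0, 335.0], [210.0, 300.0]]
```

View pics/w1.png

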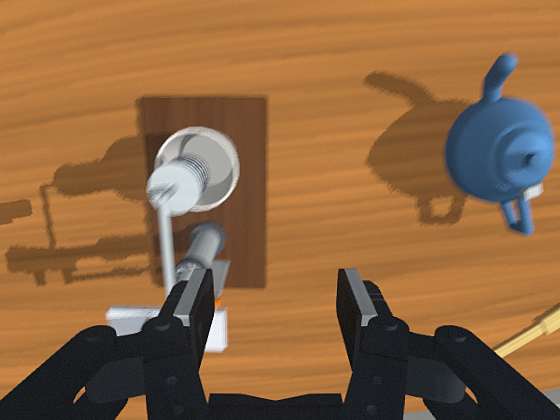

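The wrist view shows the crossbar's near-left corner at (108,308), against a predicted (109,307), and an orange glimpse of the clip at (219,302). The pose estimate is good.

```bash
python3 - <<'E'
from h import *
s=status.observe();print(s["qpos"],s["clock"]);p=camera_params("wrist");print(p["tool_from_camera"],p["K"],p["k1"])
q=(.6195,.1041,-.1121)
P=np.array([(16,43,143),(16,-43,143),(-16,-43,143),(-16,43,143),(32,-4.5,107),(32,13.5,107),(36,13.5,112),(36,13.5,102)])/1000
for dx,z,yaw in [(0,.155,-.112),(0,.155,3.0295),(.03,.3,-.112),(.08,.3,3.0295),(.1,.26,3.0295)]:
  T=np.eye(4);T[:3,:3]=Ro.from_euler("xyz",[np.pi,0,yaw]).as_matrix();T[:3,3]=W(q,[dx,0,z])[0]
  M=np.linalg.inv(T@p["tool_from_camera"]);print(dx,z,yaw,proj("",W(q,P),(p,M[:3,:3],M[:3,3])).round().tolist())
E
```

```text
[-0.52657958  0.39080603  0.13480853  1.65966472 -0.05312652  1.09384568
  1.07409003] 2.1
[[-7.09981517e-04 -9.53444204e-01 -3.01568643e-01  7.80060200e-02]
 [ 9.99999748e-01 -6.78667695e-04 -2.08607756e-04 -1.04778350e-03]
 [-5.76904016e-06 -3.01568715e-01  9.53444445e-01 -1.34884210e-01]
 [ 0.00000000e+00  0.00000000e+00  0.00000000e+00  1.00000000e+00]] [[377.69868836   0.         274.90206158]
 [  0.         377.69868836 212.35311881]
 [  0.           0.           1.        ]] -0.10034715972912167
0 0.155 -0.112 [[176.0, 247.0], [379.0, 247.0], [372.0, 313.0], [182.0, 313.0], [286.0, 190.0], [250.0, 190.0], [249.0, 184.0], [250.0, 180.0]]
0 0.155 3.0295 [[372.0, 313.0], [182.0, 313.0], [176.0, 247.0], [379.0, 247.0], [269.0, 302.0], [301.0, 302.0], [302.0, 313.0], [301.0, 304.0]]
0.03 0.3 -0.112 [[223.0, 212.0], [329.0, 212.0], [328.0, 248.0], [225.0, 248.0], [281.0, 183.0], [261.0, 183.0], [261.0, 179.0], [261.0, 177.0]]
0.08 0.3 3.0295 [[333.0, 113.0], [219.0, 113.0], [218.0, 69.0], [335.0, 69.0], [271.0, 130.0], [292.0, 130.0], [292.0, 136.0], [292.0, 134.0]]
0.1 0.26 3.0295 [[344.0, 85.0], [209.0, 85.0], [207.0, 32.0], [346.0, 32.0], [270.0, 108.0], [295.0, 108.0], [295.0, 114.0], [294.0, 113.0]]
```

```bash
python3 -m creep '[[-0.9,-0.4,0,1.3,0.6],[-1.8,-0.8,0,2.6,0.6],[-2.7,-1.2,0,3.9,0.6],[-3.6,-1.6,0,5.2,0.6],[-3.9,-1.66,0,6.5,0.6]]'
python3 -m creep '[[0,0,0,1.3,0.6],[0,0,0.6,2.6,0.6],[0,0,1.4,3.9,0.6],[0,0,2.2,4.75,0.6],[0,0,2.67,4.75,0.6]]'
```

```text
clock: 2.72
position: [0.766, 0.0655, 0.2981]
tool_rot: [-3.14, 0.001, 2.114]
force: [-1.1, 1.1, -0.0]
grip_width: 0.0514
finger_force: 0.0
clock: 3.35
position: [0.7633, 0.0689, 0.1362]
tool_rot: [-3.139, 0.001, 1.457]
force: [0.7, 0.2, 1.2]
grip_width: 0.051
finger_force: 0.0
```

```bash
python3 - <<'E'
from h import *
w=rt("wrist");im=grab_frame("wrist");s=status.observe();print(s["clock"],s["position"],s["tool_rot"],s["qd"])
q=(.6195,.1041,-.1121)
P=np.array([(16,43,200),(16,-43,200),(32,-4.5,165),(32,13.5,107),(32,13.5,117)])/1000
print(proj("",W(q,P),w).round(1).tolist())
cv2.imwrite("pics/w2.png",im)
E
```

```text
3.4 [0.76212163 0.0689536  0.13297123] [-3.13558818e+00  1.38018284e-03  1.45886562e+00] [ 0.00083293 -0.02181906  0.00192075 -0.02620887  0.01980556  0.07854789
  0.00273942]
[[-183.1, 184.7], [-108.4, 431.5], [-49.5, 289.0], [33.2, 195.9], [20.3, 201.8]]
```

View pics/w2.png

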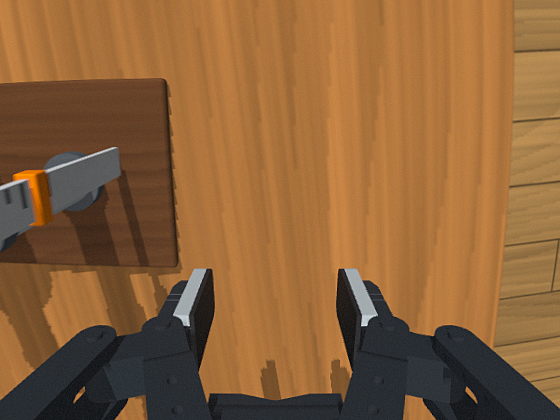

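The clip is at about (37,195) on the strip, and the base's far corners are at (165,80) and (180,267). I'll zoom in on it.

```bash
python3 - <<'E'
from h import *
im=cv2.imread("pics/w2.png");c=im[150:240,0:130]
cv2.imwrite("pics/z2.png",cv2.resize(c,(780,540),interpolation=3))
hsv=cv2.cvtColor(im,cv2.COLOR_BGR2HSV);m=((hsv[...,1]>215)&(hsv[...,2]>120)&(hsv[...,0]<20)).astype(np.uint8);m[:, 70:]=0;m[:150]=0;m[240:]=0
y,x=np.nonzero(m);print(len(x),x.mean(),y.mean(),x.min(),x.max(),y.min(),y.max())
w=rt("wrist");q=(.6195,.1041,-.1121)
P=[(.0702,.07,.01),(.0702,-.07,.01)]+[(xx,13.5e-3+dy,.107+dz) for xx in(.03,.036) for dz in(-.005,.005) for dy in(-.0125,.0125)]
print(proj("",W(q,P),w).round(1).tolist())
E
```

```text
583 33.710120068610635 192.16981132075472 13 44 170 225
[[162.4, 74.9], [177.8, 269.3], [39.1, 219.1], [29.9, 168.3], [26.8, 225.9], [16.5, 172.7], [50.4, 219.1], [41.5, 168.1], [38.6, 226.0], [28.6, 172.5]]
```

View pics/z2.png

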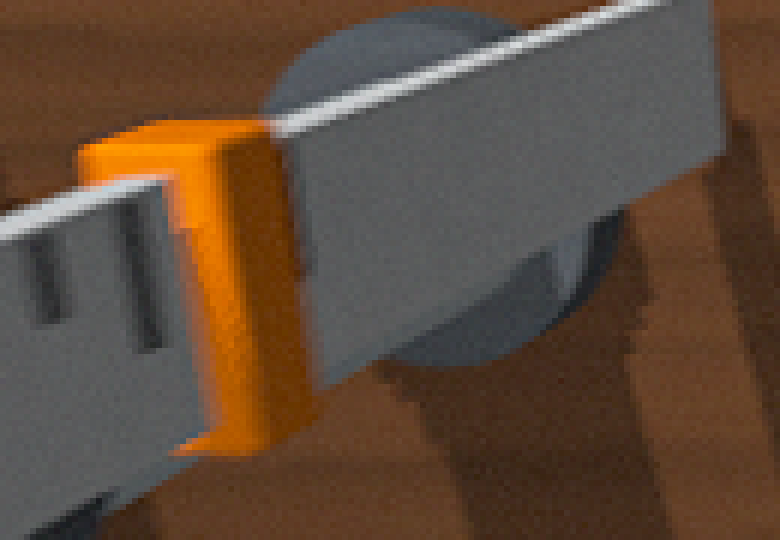

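```bash
python3 -m creep '[[0,0,-1,1.3,0.6],[0,0,-2,2.6,0.6],[0,-0.5,-2.28,3.9,0.6],[0.1,-1.4,-2.28,5.2,0.6],[0.33,-2.3,-2.28,6.5,0.6]]'
python3 -m creep '[[0,0,0,1.3,0.58],[0,0,0,2.6,0.58],[0,0,0,3.9,0.58],[0,0,0,4.75,0.58],[0,0,0,4.75,0.58]]'; python3 -c "
from workcell import status;s=status.observe();print(s['position'],s['tool_rot'],s['qpos'])"
```

```text
clock: 4.03
position: [0.6279, 0.1034, 0.2767]
tool_rot: [-3.141, -0.001, 0.545]
force: [0.7, 1.6, 0.4]
grip_width: 0.0512
finger_force: 0.0
clock: 4.65
position: [0.6294, 0.1038, 0.2763]
tool_rot: [-3.142, -0.0, -0.111]
force: [0.7, -0.5, -0.1]
grip_width: 0.0495
finger_force: 0.0
[0.62942828 0.10384031 0.27634786] [-3.14155940e+00 -2.35163742e-04 -1.10522388e-01] [-0.81481265  0.69707494  0.95585119  1.55252337 -0.595905    1.20626897
 -1.43267494]
```

```bash
python3 - <<'E'
from h import *
w=rt("wrist");im=grab_frame("wrist")
q=(.6195,.1041,-.1121)
P=np.array([(16,43,200),(16,-43,200),(-16,-43,200),(-16,43,200),(32,-4.5,165),(32,13.5,108),(70.2,70,10),(70.2,-70,10)])/1000
print(proj("",W(q,P),w).round(1).tolist())
cv2.imwrite("pics/w3.png",im)
E
```

```text
[[201.9, 217.6], [347.5, 217.7], [344.3, 266.9], [205.0, 266.8], [281.5, 178.4], [258.1, 163.4], [207.3, 110.7], [342.3, 110.8]]
```

View pics/w3.png

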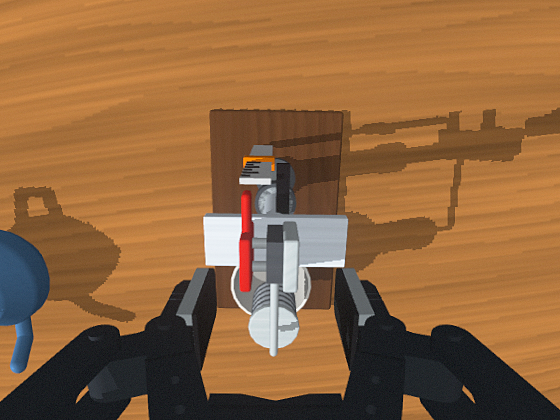

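The bar's far edge runs (204,213) to (349,213) and the base edge is at row 110. The stand is therefore about 2 mm farther along +x and 1 mm along -y than estimated, and the fingers straddle the clamp. I'll shift slightly and descend.

```bash
python3 -m creep '[[-0.13,0,0.3,0,0.58],[-0.13,0,0.6,0,0.58],[-0.13,0,0.8,0,0.58],[-0.13,0,0.95,0,0.58],[-0.13,0,1.0,0,0.58]]'; python3 -m creep '[[0,0,0.05,0,0.58],[0,0,0.1,0,0.58],[0,0,0.15,0,0.58],[0,0,0.2,0,0.58],[0,0,0.2,0,0.58]]'
```

```text
clock: 5.32
position: [0.6217, 0.1043, 0.2154]
tool_rot: [3.141, 0.0, -0.112]
force: [-0.1, 0.5, 0.4]
grip_width: 0.0497
finger_force: 0.0
clock: 5.95
position: [0.6217, 0.1045, 0.2039]
tool_rot: [-3.142, -0.0, -0.112]
force: [-0.4, 0.2, 3.5]
grip_width: 0.0494
finger_force: 2.0
```

```bash
python3 -m creep '[[0,0,0.15,0,0.58],[0,0,0.35,0,0.58],[0,0,0.55,0,0.58],[0,0,0.75,0,0.58],[0,0,0.8,0,0.58]]'; python3 -m creep '[[0,0,0,0,0.58],[0,0,0,0,0.58]]'; python3 - <<'E'
from h import *
s=status.observe();print(s["position"],s["force"],s["moment"])
w=rt("wrist");im=grab_frame("wrist");sc=grab_frame("scene")
q=(.6215,.103,-.1121)
for z in(.108,.111,.115): print(z,proj("",W(q,[(.032,-.0045,z),(.032,.0135,z)]),w).round(1).tolist(),proj("",W(q,[(.032,-.0045,z),(.032,.0135,z)]),rt("scene")).round(1).tolist())
a=cv2.resize(im[120:270,180:380],(533,400),interpolation=3);b=cv2.resize(sc[190:250,300:340],(267,400),interpolation=3)
cv2.imwrite("pics/w4.png",np.hstack([a,b]));cv2.imwrite("pics/w4full.png",im)
E
```

```text
clock: 6.58
position: [0.6219, 0.1044, 0.1558]
tool_rot: [-3.142, -0.0, -0.112]
force: [-0.4, 0.4, 6.9]
grip_width: 0.0495
finger_force: 3.5
clock: 6.82
position: [0.6218, 0.1044, 0.1564]
tool_rot: [-3.141, -0.0, -0.112]
force: [-0.7, 0.4, 7.0]
grip_width: 0.0495
finger_force: 3.4
[0.6218407  0.10444798 0.15642039] [-0.67529587  0.39572848  7.00097303] [ 0.02347737  0.23833977 -0.089727  ]
0.108 [[284.9, 186.1], [248.8, 186.1]] [[323.8, 227.6], [327.9, 224.3]]
0.111 [[285.1, 187.5], [248.4, 187.5]] [[323.9, 227.0], [328.0, 223.7]]
0.115 [[285.3, 189.5], [247.8, 189.5]] [[324.0, 226.1], [328.2, 222.9]]
```

View pics/w4.png

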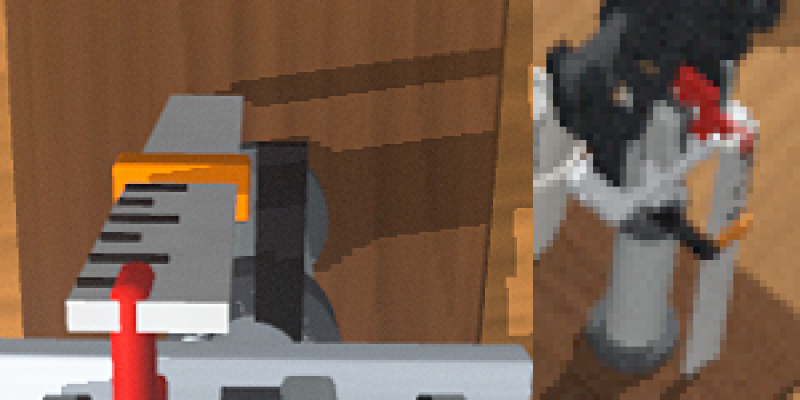

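Wrist crop: the clip's top edge meets the scale at crop row 183. A cross-ratio along the strip (top at 175 mm) puts the clip top at about 113.8 mm, so the mark is at about 0.109 m. The pointer is still several mm above it. The crossbar's apparent width can give the leg height.

```bash
python3 - <<'E'
from h import *
p=camera_params("wrist");M=np.array(p["tool_from_camera"])
def und(px): return cv2.undistortPoints(np.array(px,float).reshape(-1,1,2),p["K"],np.array([p["k1"],0,0,0])).reshape(-1,2)
for f,rows,tz in (("w3",(218,222,226,230),.2763),("w4full",(252,256,260,264),.1564)):
  g=cv2.cvtColor(cv2.imread(f"pics/{f}.png"),cv2.COLOR_BGR2HSV)
  for r in rows:
    sat=g[r-1:r+2,:,1].mean(0); w=(sat<70)
    i=np.nonzero(w[130:430])[0]+130
    def sub(c,s): # half crossing
        seg=sat[c-4:c+5];h=(seg.max()+seg.min())/2;k=np.nonzero((seg[:-1]-h)*(seg[1:]-h)<=0)[0][0];return c-4+k+(h-seg[k])/(seg[k+1]-seg[k])
    L,R=sub(i[0],0),sub(i[-1],1)
    u=und([(L,r),(R,r)]);d=.086/(u[1,0]-u[0,0])  # depth along axis
    z=(M@np.r_[u.mean(0)*d,d,1])[2]
    print(f,r,round(L,1),round(R,1),"bar z",round(tz-z,4))
im=cv2.imread("pics/w4full.png")
cv2.imwrite("pics/z4.png",im)
E
```

```text
w3 218 202.5 347.4 bar z 0.199
w3 222 202.6 347.7 bar z 0.2002
w3 226 202.8 347.6 bar z 0.2002
w3 230 203.2 347.3 bar z 0.2
w4full 252 170.4 377.8 bar z 0.148
w4full 256 169.5 380.3 bar z 0.1509
w4full 260 169.8 380.2 bar z 0.1512
w4full 264 170.5 379.5 bar z 0.1507
```

```bash
cat >bz.py <<'E'
from h import *
import sys
s=status.observe();im=grab_frame("wrist");cv2.imwrite(f"pics/{sys.argv[1]}.png",im)
p=camera_params("wrist");M=np.array(p["tool_from_camera"]);tz=s["position"][2]
g=cv2.cvtColor(im,cv2.COLOR_BGR2HSV);o=[]
for r in range(255,268,2):
    sat=g[r-1:r+2,:,1].mean(0);i=np.nonzero(sat[120:440]<70)[0]+120
    def sub(c):
        seg=sat[c-4:c+5];h=(seg.max()+seg.min())/2;k=np.nonzero((seg[:-1]-h)*(seg[1:]-h)<=0)[0][0];return c-4+k+(h-seg[k])/(seg[k+1]-seg[k])
    L,R=sub(i[0]),sub(i[-1])
    u=cv2.undistortPoints(np.array([[[L,r]],[[R,r]]],float),p["K"],np.array([p["k1"],0,0,0])).reshape(-1,2);d=.086/(u[1,0]-u[0,0])
    o.append(round(tz-(M@np.r_[u.mean(0)*d,d,1])[2],4))
print("tcp",np.round(s["position"],4),"F",np.round(s["force"],1),"w",s["grip_width"],"bar z",o,"clock",s["clock"])
E
python3 -m creep '[[0,0,0.06,0,0.58],[0,0,0.12,0,0.58],[0,0,0.12,0,0.58],[0,0,0.12,0,0.58],[0,0,0.12,0,0.58]]'; python3 bz.py w5
python3 - <<'E'
from h import *
im=cv2.imread("pics/w5.png");sc=grab_frame("scene")
a=cv2.resize(im[150:270,190:350],(533,400),interpolation=3);b=cv2.resize(sc[190:250,300:340],(267,400),interpolation=3)
cv2.imwrite("pics/w5z.png",np.hstack([a,b]))
E
```

```text
clock: 7.55
position: [0.6218, 0.1044, 0.1493]
tool_rot: [-3.141, -0.001, -0.112]
force: [-0.9, 0.2, 6.5]
grip_width: 0.0493
finger_force: 3.6
tcp [0.6218 0.1044 0.1493] F [-0.9  0.2  6.5] w 0.04929804944226913 bar z [np.float64(0.1433), np.float64(0.144), np.float64(0.1442), np.float64(0.1439), np.float64(0.1436), np.float64(0.1438), np.float64(0.144)] clock 7.55
```

View pics/w5z.png

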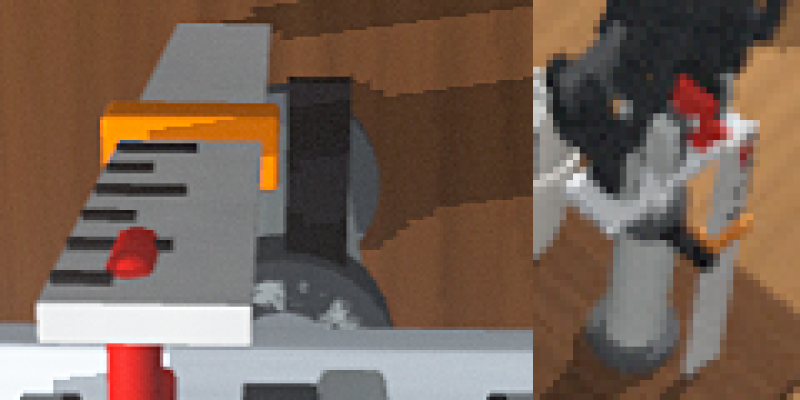

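Pointer is at about 0.109 and the mark at about 0.108. I'll go down a hair, pause, then start closing while checking the leg height.

```bash
python3 -m creep '[[0,0,0.01,0,0.58],[0,0,0.01,0,0.58],[0,0,0.01,0,0.58],[0,0,0.01,0,0.58],[0,0,0.01,0,0.58]]';python3 -m creep '[[0,0,0,0,0.58],[0,0,0,0,0.58],[0,0,0,0,0.58]]' >/dev/null; python3 bz.py w6; python3 -m creep '[[0,0,0,0,0.53],[0,0,-0.01,0,0.48],[0,0,-0.02,0,0.45],[0,0,-0.02,0,0.45]]'; python3 bz.py w7
```

```text
clock: 8.28
position: [0.6218, 0.1044, 0.1487]
tool_rot: [-3.141, -0.001, -0.112]
force: [-1.1, -0.8, 7.5]
grip_width: 0.0494
finger_force: 3.6
tcp [0.6219 0.1044 0.1487] F [-1.3  0.1  7.3] w 0.04921097276350687 bar z [np.float64(0.1427), np.float64(0.1435), np.float64(0.1436), np.float64(0.1433), np.float64(0.143), np.float64(0.1432), np.float64(0.1434)] clock 8.65
clock: 9.2
position: [0.622, 0.1043, 0.15]
tool_rot: [-3.141, -0.001, -0.112]
force: [-0.6, -0.5, 7.3]
grip_width: 0.0383
finger_force: 3.7
tcp [0.622  0.1043 0.15  ] F [-0.6 -0.5  7.3] w 0.03833065345734076 bar z [np.float64(0.1428), np.float64(0.143), np.float64(0.143), np.float64(0.143), np.float64(0.1429), np.float64(0.1429), np.float64(0.1429)] clock 9.2
```

```bash
python3 -m creep '[[0,0,-0.01,0,0.38],[0,0,-0.02,0,0.33],[0,0,-0.03,0,0.28],[0,0,-0.03,0,0.22],[0,0,-0.03,0,0.2]]' 40; python3 bz.py w8;python3 -m creep '[[0,0,0,0,0.15],[0,0,0,0,0.15],[0,0,0,0,0.15],[0,0,0,0,0.15]]'; python3 bz.py w9
```

```text
clock: 9.88
position: [0.622, 0.1043, 0.1518]
tool_rot: [-3.141, -0.001, -0.112]
force: [-0.8, -0.4, 8.1]
grip_width: 0.0231
finger_force: 43.2
tcp [0.622  0.1043 0.1518] F [-0.8 -0.4  8.1] w 0.0231272575090695 bar z [np.float64(0.1434), np.float64(0.1434), np.float64(0.1433), np.float64(0.1434), np.float64(0.1433), np.float64(0.1433), np.float64(0.1432)] clock 9.875
clock: 10.42
position: [0.622, 0.1043, 0.1518]
tool_rot: [-3.141, -0.001, -0.112]
force: [-0.3, 0.0, 7.2]
grip_width: 0.0234
finger_force: 43.2
tcp [0.622  0.1043 0.1518] F [-0.3  0.   7.2] w 0.02338747755301247 bar z [np.float64(0.1434), np.float64(0.1434), np.float64(0.1433), np.float64(0.1434), np.float64(0.1433), np.float64(0.1432), np.float64(0.1432)] clock 10.425
```

```bash
python3 - <<'E'
from h import *
im=cv2.imread("pics/w9.png");sc=grab_frame("scene")
a=cv2.resize(im[150:330,170:380],(467,400),interpolation=3);b=cv2.resize(sc[180:250,285:340],(314,400),interpolation=3)
cv2.imwrite("pics/fin.png",np.hstack([a,b]))
E
```

```text
(no output)
```

View pics/fin.png

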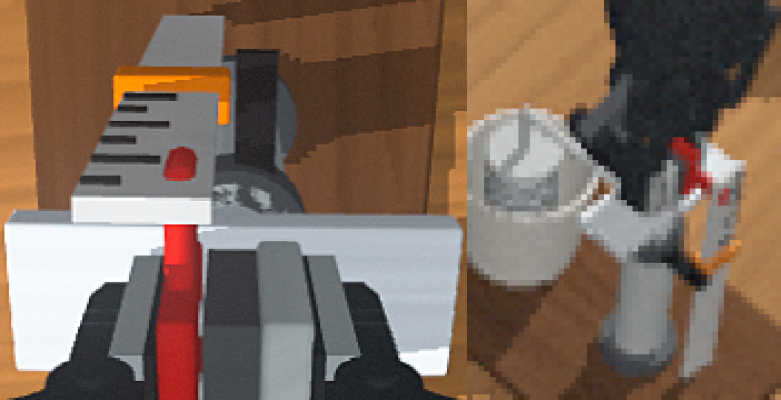

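The final picture shows the lever pad shut against the core between the fingers. In the scene crop the pointer tip (700,280) and clip (723,258) differ by about what 18 mm along y gives, so they are level.

```bash
python3 -c "
from workcell import bot;print(bot.job_done())"
```

```text
the job is handed in; nothing more can be done
None
```

I handed the job in at about 10.5 s on the robot's clock: the leg is held with the pointer about level with the mark (pointer 108.3 mm, mark measured at 108–109 mm), and the red lever is closed and still squeezed against the thumb plate at about 43 N; no verdict came back.

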